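# Unload the calibration bar and turn the transit lock ring to locked

### The arm

A 6-joint arm with a two-finger parallel gripper is mounted at the origin on the work surface. World frame = base frame: x ahead of the robot, y to its left, z up, the work surface at z = 0. Lengths are in m, angles in rad, forces in N, time in s.
With the tool pointing down it reaches from about 0.35 to 1 m from the base axis. Payload 7.1 kg.
Tool frame: the origin (TCP) lies midway between the tips of the shut fingers; the grasp point (between the pads) lies behind it (arm.grip_point_offset is the z of the grasp point in the tool frame, in m); z points along the fingers, y is the line along which they close (so a half turn about z gives the same grasp; the last joint's range is limited). The gripper opens to 85 mm and grips with 20 to 120 N. Pads are 22 mm wide; open, the fingers measure 114 mm over their backs; the gripper's body (76 mm by 85 mm) begins 54 mm behind the grasp point. The pads swing forward as they close: fully open they stand 13 mm farther back than shut.
Start: joints at [1.263, 0.423, 1.63, -0, 1.089, -0.019], TCP at [0.178, 0.599, 0.194] pointing down, gripper open.
Joint ranges: [-3, 3], [-0.9, 2.11], [0.09, 2.58], [-1.31, 4.45], [0.11, 2.69], [-2.54, 2.54]. Speed limits (rad/s): [2.39, 2.39, 3.01, 3.14, 3.14, 3.14].

### API

Orientations are given as a unit quaternion [w, x, y, z].
In Python, from bench import arm, vision, spotter gives the robot as it stands.
- The arm moves only by the tool play_rows, never from a script. Its argument "motion" is one flat list of numbers, 5 for each row, row after row: the opening, from 0 (shut) to 1 (fully open), then the shift along the tool's x, y, z in cm, then the turn about the tool's z in degrees. In form: [grip, dx, dy, dz, spin, grip, dx, dy, dz, spin, ...]. A call has 1 to 12 rows; each row shifts and turns the commanded pose from where the row before left it, along the tool's axes as they then stand; what a row does not reach is not made up. A row lasts 1/8 s, in which the tool goes at most 62.5 mm and 10.7 degrees, less where a joint would pass 70% of its speed; a pose out of reach is approached as far as the arm can. A call with a gripper value outside its range is refused whole. The fingers move at their own pace and stop on an object; "force" is the grip in N (left out, the last holds). Time passes only in rows, so rows that do not move let the fingers close. It gives the time, the measured TCP pose, the force, the opening and the grip force at its end, in the units of the state.
- arm.state(): the state, without advancing time (a new reading comes with each control period).
- vision.get_image(name): name is "scene" or "top" or "wrist"; returns a dict with "pixels" (400x640x3 uint8, red, green, blue), "range_z" (400x640 float32, m along the optical axis (not along the pixel's ray), 0 where there is no reading), "K" (3x3 intrinsics, pixels), "R" (3x3) and "t" (3): a world point X has camera coordinates R X + t; the wrist camera has in their place "T_tool_cam" (4x4, takes a point from camera to tool coordinates, whose origin is the TCP and whose axes are the flange's). Camera axes: x right, y down, z forward; pixel columns grow to the right and rows downward; lengths in m; the calibration is good to about 2 mm. The wrist camera is an equidistant fisheye: a pixel r from the principal point sees the ray r / f radians off the axis. A picture is of the moment at which its call begins: read the wrist's pose just before it.
- arm.close_job(): hands the job in; it is judged then, once.
Trained networks look in the newest picture that a camera, given by its name, has taken for a name from the list of things; names that differ only in an ending like _2 or _b are one class to them, and where a whole thing is asked for, a point or a joint stands for the part that bears it (a point fixed in the world has none). Each returns a list of dicts, best first, with "confidence" (0 to 1); they miss things now and then, are a little off and sometimes report something else, mostly with a low value. They report only what shows in the picture. A call takes as long as a camera call. They do not tell look-alikes from the thing itself.
- spotter.boxes_of(name, camera): "position" ([x, y, z] in m, in world coordinates, good to about 4 mm: the middle of the surface that is visible of it).
- spotter.place_of(name, camera): "position" ([x, y, z] in m, in world coordinates, good to about 4 mm: a listed point, or the origin of a listed thing).
The state is a dict: "t": time; "qpos": joint angles; "qd": joint speeds; "tau": joint torques, N m; "tool_pos": TCP position; "orientation": TCP orientation; "wrist_force": force on the tool from outside, world axes, zero at the start; "moment": the same for the moment, N m; "finger_gap": finger opening in m; "grasp_force": force on a finger pad.
Only numpy, scipy, OpenCV 4.12 (cv2) and the standard library are available. Lean on these libraries where they do the work, as an engineer would, in place of code of your own. Each camera call takes 0.05 s, during which the arm holds its last target. There are 200 camera calls.

### The job

The force stand has been calibrated and must be put away. Slide the orange stop collar off the end of the horizontal bar and set it down in the blue tray; after that slide the brass weight off the bar and stand it upright on the middle of the black rubber pad (set both down, do not drop them); only then turn the blue lock ring by its orange knob until its white pointer stands at the green mark. Do not knock the white gauge that hangs over the ring, and leave the bottle, the jar and the screwdriver where they are.

Things in the scene. Friction and masses are not known exactly. Their poses are not given: they have to be found in the camera images.
- stand: Fixed stand, base plate 300 x 360 x 16 mm. Origin on the table under the bar's line; x horizontal to the stand's back (the lock ring faces -x), y horizontal along the bar towards its free end, z up. A column (50 x 50 mm, up to z = 485 mm) at x = 195, y = -215 mm carries a cross arm at z 375 to 425, x 73 to 213, y -192 to -58 mm.
- gauge: White force gauge fixed over the lock ring: 50 (stand x) x 60 (stand y) x 200 mm tall; origin at the centre of its underside, 285 mm above the table; a stem 12 mm thick hangs 30 mm further down. It covers the knob from straight above: reach the knob with the tool leaned, from the stand's -x side. Do not push it over 10 N.
- bar_end (a point): Centre of the bar's free end face; axes as the stand's. The bar is square steel, 14 x 14 mm, level at 170 mm height, along the stand's y over x = 0, and juts 170 mm from a pillar (50 mm in x, 40 mm in y, 200 mm tall, y = 30 to 70 mm in the stand's frame) to this end at y = 240 mm.
- collar_center (a point): Centre of the orange stop collar, a plastic block 50 mm wide (x, across the bar), 30 mm thick (y, along the bar), 60 mm tall (z), 0.12 kg, on the bar by a 22 mm square bore along y, centred 5 mm above this point. Slides freely; hangs level from the top of its bore, between the weight and the bar's end, 3 mm or more from the weight.
- weight_center (a point): Centre of the brass-coloured weight, a block 56 mm wide (x, across the bar), 44 mm thick (y, along the bar), 74 mm tall (z), 0.28 to 0.52 kg, on the bar between pillar and stop collar by a 22 mm square bore along y, centred 8 mm above this point. Slides freely; hangs level from the top of its bore.
- tray: Fixed blue open tray 125 x 125 mm outside, walls 4 mm thick and 16 mm high, floor about 4 mm thick. Origin: centre of its underside, on the table; z up. For the stop collar.
- pad: Fixed black rubber pad 110 x 110 x 8 mm. Origin: centre of its underside, on the table; z up. For the weight.
- lock_ring (a joint): Angle of the blue lock ring (rad) about an axis that leans 35 degrees from vertical towards the stand's -x. Positive is clockwise seen facing the ring. Red mark at 0 (unlocked), green mark at 1.30 (locked); stops at -0.05 and 1.8. It stays where it is left; turning takes 3 to 4 N at the knob.
- ring_axis (a point): Point on the lock ring's axis level with the knob's middle; z is the ring's axis, pointing out of its face (up and towards the stand's -x); turns with the ring. The ring is 116 mm in diameter, its face 22 mm below this point along the axis; the white seat round it is 156 mm in diameter.
- lug (a point): Middle of the ring's orange knob, a round post 16 mm in diameter and 44 mm long standing on the ring's face parallel to the ring's axis, 46 mm from that axis; z axis along the post, outwards. The white pointer lies on the ring's face and rim, radially under the knob.
- locked_mark (a point): Middle of the green mark on the white seat, 68 mm from the ring's axis. The pointer stands at it when the knob lies in the same radial direction.
- bottle_mid (a point): White bottle, 50 mm in diameter, 165 mm tall, standing; this point is half-way up. Leave alone.
- jar_mid (a point): Amber jar, 64 mm in diameter, 90 mm tall, standing; this point is half-way up. Leave alone.
- driver: Screwdriver 170 mm long lying on the table. Leave alone.
Not all that is in view belongs to the job. There is more than one size of the pad; the job needs the largest.

How it is judged:
On the way, in this order (a step that is already met when the one before it is completed fails the run):
1. the stop collar is off the bar and rests in the blue tray while the weight is still on the bar (x of collar_center in the frame of tray between -0.05 and 0.05 m and y of collar_center in the frame of tray between -0.05 and 0.05 m and height (world z) of collar_center below 0.045 m and height (world z) of weight_center above 0.13 m), for 0.2 s.
2. the weight stands upright on the black pad (horizontal distance between weight_center and pad below 0.04 m and height (world z) of weight_center between 0.038 and 0.052 m and angle between weight_center's own z axis and vertical below 0.2 rad and value of joint lock_ring below 0.9 rad), for 0.2 s.
3. the lock ring stands at its locked mark (value of joint lock_ring between 1.18 and 1.42 rad), for 0.2 s.
At the end, for the whole second after the job is handed in: Stop collar in the tray (centre within 50 mm of the tray's along both tray axes, under 45 mm high), weight upright (0.2 rad) on the pad with its centre within 40 mm of the pad's, lock ring within 0.12 rad of its locked mark (1.30), collar and weight at rest (all of step 3 and x of collar_center in the frame of tray between -0.05 and 0.05 m and y of collar_center in the frame of tray between -0.05 and 0.05 m and height (world z) of collar_center below 0.045 m and horizontal distance between weight_center and pad below 0.04 m and height (world z) of weight_center between 0.038 and 0.052 m and angle between weight_center's own z axis and vertical below 0.2 rad and linear speed of each of stop_collar, weight below 0.03 m/s); the robot touches nothing.
It fails at once if the bottle, the jar or the screwdriver is moved more than 30 mm (distance of any of bottle_mid, jar_mid, driver from where it was at the start of the episode above 0.03 m).
It fails at once if the gauge is knocked (more than 10 N) (contact force between gauge and anything else above 10 N).
It fails at once if the weight or the collar is dropped or slammed down (faster than 0.6 m/s in the last few centimetres) ((height (world z) of weight_center below 0.1 m and linear speed of weight above 0.6 m/s) or (height (world z) of collar_center below 0.09 m and linear speed of stop_collar above 0.6 m/s)).
It also fails if it takes over 72 s, if anything falls off the work surface, if the arm or the gripper's body presses on something with over 40 N, if the wrist force passes 120 N, or if a joint passes its speed limit or range.

## Working session

There is one attempt and no reset: what is moved stays moved. The work goes in short steps, Python scripts to look and compute and a tool call to move; the robot and the scene stay as the last step left them, time stands still between calls to the robot, and variables do not carry over. Pictures are saved under pics/ and viewed, at most 10 in all, crops included, and the job is handed in when it is done.

Besides the shell and the picture viewer there is one more tool, called after ">>>" as a command line: name --argument value ..., lists and objects as JSON in quotes. play_rows: Moves the arm, as the interface text tells. Its arguments: {"type":"object","properties":{"motion":{"type":"array"},"force":{"type":"number"}},"required":["motion"]}

```bash
ls; mkdir -p pics
cat > h.py <<'E'
from bench import arm, vision, spotter
import numpy as np, cv2
from scipy.spatial.transform import Rotation as Rot
def save(im,n): cv2.imwrite('pics/'+n,cv2.cvtColor(im['pixels'],cv2.COLOR_RGB2BGR))
def cloud(im):
    z=im['range_z']; v,u=np.indices(z.shape); K=im['K']
    c=np.stack([(u-K[0,2])/K[0,0]*z,(v-K[1,2])/K[1,1]*z,z],-1)
    return (c-im['t'])@im['R']
def pose():
    s=arm.state(); q=s['orientation']; return np.array(s['tool_pos']),Rot.from_quat([q[1],q[2],q[3],q[0]])
E
python3 - <<'E'
from h import *
s=arm.state(); print({k:np.round(v,3).tolist() for k,v in s.items()}, arm.grip_point_offset)
ims={c:vision.get_image(c) for c in('scene','top')}
save(ims['scene'],'s0.png');save(ims['top'],'t0.png')
for n in 'stand gauge bar_end collar_center weight_center tray pad ring_axis lug locked_mark bottle_mid jar_mid driver'.split():
  for c in ims:
    print(n,c,[(np.round(d['position'],3).tolist(),round(d['confidence'],2)) for d in spotter.place_of(n,c)][:4])
E
```

```text
pics
{'t': 0.0, 'qpos': [1.263, 0.424, 1.631, 0.0, 1.089, -0.019], 'qd': [-0.0, 0.001, 0.0, -0.002, -0.001, 0.0], 'tau': [-0.0, -55.737, -28.176, -0.0, 0.007, -0.0], 'tool_pos': [0.178, 0.599, 0.193], 'orientation': [-0.0, 0.144, 0.99, -0.001], 'wrist_force': [0.327, -0.355, 0.503], 'moment': [0.047, 0.025, 0.024], 'grasp_force': 0.0, 'finger_gap': 0.085} -0.0187
stand scene [([0.578, -0.083, -0.0], 0.57)]
stand top [([0.578, -0.08, -0.001], 0.94)]
gauge scene [([0.62, -0.191, 0.283], 0.96)]
gauge top [([0.624, -0.182, 0.284], 0.68)]
bar_end scene [([0.589, 0.149, 0.168], 0.91)]
bar_end top [([0.591, 0.159, 0.171], 0.64), ([0.482, -0.435, -0.001], 0.38)]
collar_center scene []
collar_center top [([0.59, 0.115, 0.158], 0.76)]
weight_center scene [([0.582, 0.037, 0.153], 0.93)]
weight_center top [([0.584, 0.037, 0.158], 0.88)]
tray scene [([0.635, 0.294, -0.001], 0.73), ([0.708, 0.099, 0.045], 0.28)]
tray top [([0.633, 0.292, 0.001], 0.96)]
pad scene [([0.457, 0.335, 0.0], 0.82), ([0.298, 0.361, 0.0], 0.72), ([0.384, 0.485, -0.001], 0.65)]
pad top [([0.388, 0.488, -0.001], 0.81), ([0.455, 0.336, -0.006], 0.78), ([0.302, 0.357, 0.0], 0.55)]
ring_axis scene [([0.64, -0.184, 0.163], 0.62)]
ring_axis top [([0.642, -0.188, 0.165], 0.6)]
lug scene [([0.612, -0.21, 0.142], 0.61)]
lug top [([0.606, -0.206, 0.141], 0.59)]
locked_mark scene [([0.616, -0.146, 0.109], 0.82)]
locked_mark top [([0.616, -0.148, 0.099], 0.86)]
bottle_mid scene [([0.45, 0.044, 0.08], 0.95)]
bottle_mid top [([0.448, 0.047, 0.084], 0.72), ([0.481, -0.436, 0.001], 0.69)]
jar_mid scene [([0.708, 0.101, 0.044], 0.74)]
jar_mid top [([0.708, 0.098, 0.04], 0.83)]
driver scene [([0.48, -0.432, -0.001], 0.47)]
driver top [([0.485, -0.435, -0.003], 0.63)]
```

View pics/s0.png

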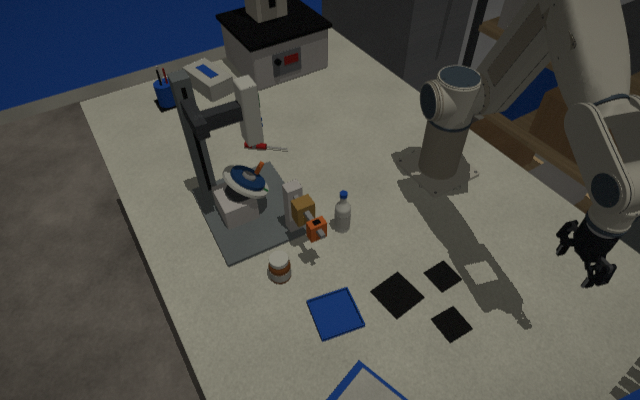

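View pics/t0.png

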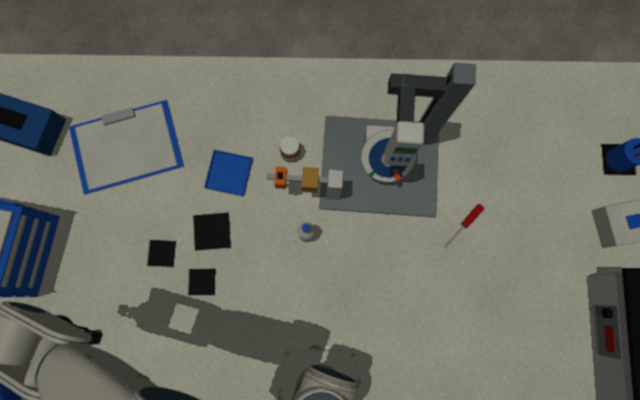

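The scene camera shows the collar (316,229), weight (303,208), bottle (343,212) and jar (279,266). Candidates:
- **Pad:** scene (397,295), (443,276) and (452,323). The first is clearly the largest; in the top view it is at (212,231).
- **Tray:** blue at scene (335,313), top (228,172). The clipboard at top (125,145) and the bin at top (30,250) are not trays for this job.
- **Collar:** the only orange block is at top (281,177). The knob is at top (397,175).

Next I'll check these choices in one crop and refine the positions from depth.

Run:
```python
from h import *
out=[]
for c in('top','scene'):
  im=vision.get_image(c); P=cloud(im); px=im['pixels'].astype(int); hsv=cv2.cvtColor(im['pixels'],cv2.COLOR_RGB2HSV).astype(int)
  ok=im['range_z']>0
  def st(n,m):
    q=P[m&ok]
    if len(q)<5: print(c,n,len(q));return
    r=cv2.minAreaRect(q[:,:2].astype(np.float32)*1000)
    print(c,n,len(q),'lo',np.percentile(q,3,0).round(3),'hi',np.percentile(q,97,0).round(3),'rect mm',np.round(r[0],0),np.round(r[1],0),round(r[2],1))
  X,Y,Z=P[...,0],P[...,1],P[...,2]
  near=(abs(X-.59)<.06)
  top=(Z>.183)&(Z<.2)&near
  st('collar top',top&(Y>.08)&(Y<.15)); st('weight top',top&(Y>-.0)&(Y<.075))
  st('bar',near&(Z>.171)&(Z<.182)&(Y>.06)&(Y<.17)&(hsv[...,1]<60))
  st('pillar',(Z>.195)&(Z<.21)&near&(Y<0)&(Y>-.08))
  st('pad',(px.max(-1)<45)&(Z<.02)&(np.hypot(X-.456,Y-.336)<.09))
  st('tray',(hsv[...,0]>100)&(hsv[...,0]<130)&(hsv[...,1]>120)&(Z<.03)&(np.hypot(X-.634,Y-.293)<.11))
  g=(abs(X-.63)<.1)&(abs(Y+.19)<.1)
  st('gauge',g&(Z>.29)&(Z<.50)&(X<.68)&(hsv[...,1]<40)&(px.max(-1)>110))
  st('knob',g&(Z>.11)&(Z<.2)&(hsv[...,0]<18)&(hsv[...,1]>130))
  st('green',g&(Z<.2)&(hsv[...,0]>45)&(hsv[...,0]<85)&(hsv[...,1]>80))
  if c=='scene':
    # arm wrist cloud near the tool
    tp=np.array(arm.state()['tool_pos']); m=ok&(np.hypot(X-tp[0],Y-tp[1])<.2)&(Z>.1)
    q=P[m]-tp; a=np.arctan2(tp[1],tp[0]); rad=q[:,0]*np.cos(a)+q[:,1]*np.sin(a); lat=-q[:,0]*np.sin(a)+q[:,1]*np.cos(a)
    for z in np.arange(0,.5,.03):
      k=(q[:,2]>z)&(q[:,2]<z+.03)
      if k.sum()>5: print('h',round(z,2),'rad',rad[k].min().round(3),rad[k].max().round(3),'lat',lat[k].min().round(3),lat[k].max().round(3))
  a=im['pixels'][130:260,190:440] if c=='top' else im['pixels'][130:345,170:480]
  out.append(cv2.resize(a,(620,int(a.shape[0]*620/a.shape[1])),interpolation=cv2.INTER_CUBIC))
o=cv2.vconcat(out); cv2.imwrite('pics/crop.png',cv2.resize(cv2.cvtColor(o,cv2.COLOR_RGB2BGR),None,fx=.79,fy=.79))
```

```text
top collar top 207 lo [0.562 0.098 0.185] hi [0.611 0.127 0.198] rect mm [587. 109.] [40. 51.] 89.3
top weight top 320 lo [0.554 0.01  0.188] hi [0.608 0.051 0.199] rect mm [583.  35.] [53. 58.] 85.3
top bar 102 lo [0.577 0.062 0.172] hi [0.594 0.15  0.181] rect mm [586. 106.] [90. 16.] 87.6
top pillar 256 lo [ 0.555 -0.056  0.196] hi [ 0.601 -0.02   0.205] rect mm [578. -38.] [39. 50.] 85.9
top pad 1152 lo [0.404 0.282 0.002] hi [0.502 0.38  0.015] rect mm [453. 331.] [104. 106.] 5.5
top tray 1532 lo [ 0.578  0.229 -0.002] hi [0.696 0.347 0.018] rect mm [635. 287.] [125. 124.] 79.0
top gauge 531 lo [ 0.598 -0.214  0.481] hi [ 0.641 -0.162  0.489] rect mm [ 619. -189.] [56. 47.] 86.5
top knob 52 lo [ 0.588 -0.219  0.127] hi [ 0.619 -0.206  0.166] rect mm [ 604. -212.] [34. 14.] 10.8
top green 12 lo [ 0.612 -0.153  0.101] hi [ 0.622 -0.143  0.115] rect mm [ 617. -147.] [ 5. 12.] 40.0
scene collar top 185 lo [0.569 0.103 0.184] hi [0.616 0.132 0.194] rect mm [592. 116.] [34. 52.] 86.2
scene weight top 280 lo [0.561 0.014 0.186] hi [0.615 0.058 0.197] rect mm [587.  36.] [50. 58.] 87.1

[... 662 characters left out ...]
 0.108] rect mm [ 621. -147.] [ 6. 11.] 46.8
h 0.03 rad -0.05 0.054 lat -0.015 0.009
h 0.06 rad -0.063 0.057 lat -0.015 0.008
h 0.09 rad -0.076 0.073 lat -0.022 0.013
h 0.12 rad -0.072 0.071 lat -0.024 0.012
h 0.15 rad -0.068 0.067 lat -0.041 0.014
h 0.18 rad -0.032 0.038 lat -0.043 0.018
h 0.21 rad -0.035 0.039 lat -0.043 0.014
h 0.24 rad -0.037 0.039 lat -0.043 0.03
h 0.27 rad -0.024 0.04 lat -0.063 0.022
h 0.3 rad -0.083 0.044 lat -0.068 0.045
h 0.33 rad -0.132 0.045 lat -0.067 0.046
h 0.36 rad -0.161 0.039 lat -0.066 0.045
h 0.39 rad -0.193 -0.006 lat -0.064 0.046
h 0.42 rad -0.193 -0.065 lat -0.063 0.059
h 0.45 rad -0.192 -0.112 lat -0.059 0.047
h 0.48 rad -0.193 -0.146 lat -0.057 0.051
```

View pics/crop.png

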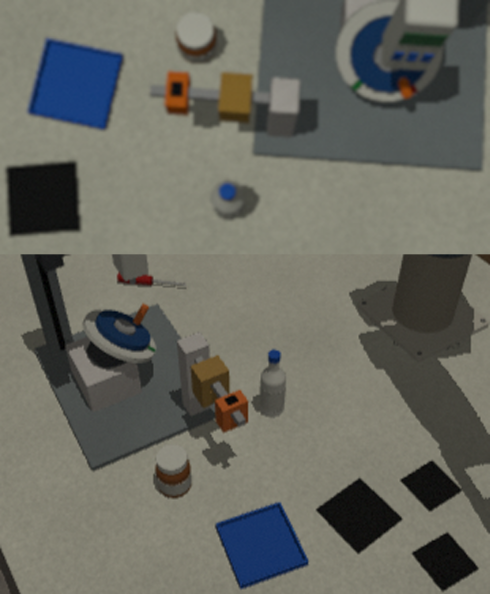

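The crop confirms the choices: the collar is at crop (177,92) nearest the bar's end, with the brass weight next at (236,97). The pad is the large one, and the tray is blue with a rim. I'll approach the collar now.

>>> play_rows --motion '[1,0,0,-0.8,9.6,1,0,0,-0.8,9.6,1,0,0,-0.8,9.6,1,0,0,-0.8,9.6,1,0,0,-0.8,9.6,1,0,0,-0.8,9.6,1,0,0,-0.8,9.6,1,0,0,-0.8,9.6]' --force 50

```text
t: 2.5
tool_pos: [0.178, 0.5991, 0.2581]
orientation: [0.0, 0.729, 0.684, -0.0]
wrist_force: [-0.8, -0.4, -0.2]
finger_gap: 0.0853
grasp_force: 0.0
```

>>> play_rows --motion '[1,-3.8,3.6,0,0,1,-3.8,3.6,0,0,1,-3.8,3.6,0,0,1,-3.8,3.6,0,0,1,-3.8,3.6,0,0,1,-3.8,3.6,0,0,1,-3.8,3.6,0,0,1,-3.8,3.6,0,0,1,-3.8,3.6,0,0,1,-3.8,3.6,0,0,1,-3.8,3.6,0,0,1,-3.8,3.6,0,0]'

```text
t: 4.0
tool_pos: [0.5836, 0.1172, 0.258]
orientation: [0.0, 0.728, 0.686, 0.0]
wrist_force: [1.2, 1.2, -0.7]
finger_gap: 0.0852
grasp_force: 0.0
```

Run:
```python
from h import *
p,R=pose(); print(p,R.as_matrix().round(3).tolist())
im=vision.get_image('wrist'); save(im,'w1.png'); print(im['K'],np.round(im['T_tool_cam'],3).tolist())
for n in('collar_center','weight_center','bar_end'):
  print(n,[(np.round(d['position'],4).tolist(),round(d['confidence'],2)) for d in spotter.place_of(n,'wrist')][:3])
# equidistant unprojection
K=im['K'];z=im['range_z'];v,u=np.indices(z.shape);x=(u-K[0,2])/K[0,0];y=(v-K[1,2])/K[1,1];r=np.hypot(x,y)+1e-9
s=np.tan(np.minimum(r,1.5))/r*z; T=np.array(im['T_tool_cam']); C=np.stack([x*s,y*s,z],-1)@T[:3,:3].T+T[:3,3]
W=R.apply(C.reshape(-1,3)).reshape(C.shape)+p
hsv=cv2.cvtColor(im['pixels'],cv2.COLOR_RGB2HSV).astype(int); ok=(z>0)&(r<1.3)
for n,lo,hi in(('collar',.09,.16),('weight',-.01,.07)):
  m=ok&(W[...,2]>.183)&(W[...,2]<.2)&(abs(W[...,0]-.59)<.05)&(W[...,1]>lo)&(W[...,1]<hi)&(hsv[...,1]>100)
  q=W[m]; print(n,len(q), q.min(0).round(3) if len(q) else '',q.max(0).round(3) if len(q) else '', np.median(q,0).round(3))
```

```text
[0.58361761 0.117208   0.25796558] [[0.059, 0.998, 0.0], [0.998, -0.059, 0.0], [0.0, 0.0, -1.0]]
[[309.70691629   0.         317.54616119]
 [  0.         309.70691629 201.9036916 ]
 [  0.           0.           1.        ]] [[-0.0, -0.965, -0.264, 0.066], [1.0, -0.001, 0.001, -0.001], [-0.001, -0.264, 0.965, -0.181], [0.0, 0.0, 0.0, 1.0]]
collar_center []
weight_center [([0.5842, 0.0365, 0.1581], 0.59)]
bar_end [([0.5883, 0.1527, 0.1684], 0.69)]
collar 1905 [0.563 0.102 0.184] [0.614 0.135 0.196] [0.589 0.12  0.192]
weight 2820 [0.554 0.012 0.183] [0.613 0.059 0.198] [0.584 0.04  0.196]
```

View pics/w1.png

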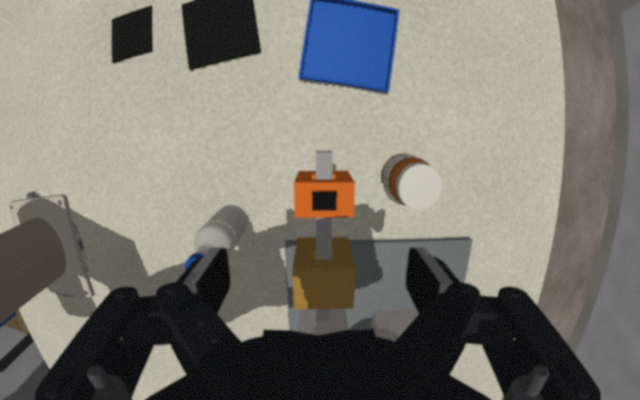

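Wrist view: collar at (324,197), weight at (324,273), with the fingers straddling the bar. Next I shift 5 mm along tool y, descend, and grip.

>>> play_rows --motion '[1,0,0.5,2,0,1,0,0,3,0,1,0,0,3,0,1,0,0,2,0,1,0,0,1,0,0,0,0,0,0,0,0,0,0,0,0,0,0,0,0,0,0,0,0,0,0,0,0,0,0]' --force 50

```text
t: 5.45
tool_pos: [0.5883, 0.1188, 0.1492]
orientation: [0.0, 0.727, 0.686, 0.001]
wrist_force: [-1.4, 1.7, 6.2]
finger_gap: 0.047
grasp_force: 51.0
```

>>> play_rows --motion '[0,0,0,-0.4,0,0,1,0,0,0,0,1.5,0,0,0,0,1.5,0,0,0,0,1.5,0,0,0,0,1.5,0,0,0,0,1.5,0,0,0,0,0,0,0,0]'

```text
t: 6.45
tool_pos: [0.5926, 0.2045, 0.1518]
orientation: [0.0, 0.727, 0.687, 0.0]
wrist_force: [0.3, -0.3, -0.6]
finger_gap: 0.0469
grasp_force: 51.4
```

>>> play_rows --motion '[0,3,1.25,0,0,0,3,1.25,0,0,0,3,1.3,1,0,0,0,0,3,0,0,0,0,3,0,0,0,0,2.5,0,0,0,0,1.5,0,0,0,0,1,0,0,0,0,0.5,0,0,0,0,0.3,0,0,0,0,0,0]'

```text
t: 7.82
tool_pos: [0.6361, 0.291, 0.0243]
orientation: [0.0, 0.727, 0.686, 0.0]
wrist_force: [0.6, -0.1, -0.4]
finger_gap: 0.0469
grasp_force: 51.5
```

>>> play_rows --motion '[0,0,0,0.15,0,0,0,0,0.15,0,0,0,0,0,0]'

```text
t: 8.2
tool_pos: [0.6362, 0.2912, 0.0223]
orientation: [0.0, 0.727, 0.686, 0.001]
wrist_force: [-1.8, -1.2, 6.8]
finger_gap: 0.0467
grasp_force: 53.7
```

>>> play_rows --motion '[1,0,0,0,0,1,0,0,0,0,1,0,0,0,0,1,0,0,-1,0,1,0,0,-4.5,0,1,0,0,-5.8,0,1,0,0,-5.8,0,1,0,0,-5.8,0]'

```text
t: 9.2
tool_pos: [0.6356, 0.2908, 0.2526]
orientation: [0.0, 0.727, 0.686, 0.0]
wrist_force: [0.4, 0.5, -0.9]
finger_gap: 0.0854
grasp_force: 0.0
```

>>> play_rows --motion '[1,-5,-0.7,0,0,1,-5,-0.8,0,0,1,-5.2,-0.8,0,0,1,-5.2,-0.8,0,0,1,-5.3,-0.7,0,0,1,0,0,0,0]'

```text
t: 9.95
tool_pos: [0.5821, 0.0333, 0.2507]
orientation: [0.0, 0.729, 0.685, -0.0]
wrist_force: [0.0, -0.9, -0.0]
finger_gap: 0.0854
grasp_force: 0.0
```

Run:
```python
from h import *
p,R=pose(); print(arm.state()['t'],p)
im=vision.get_image('wrist')
print([(np.round(d['position'],4).tolist(),round(d['confidence'],2)) for d in spotter.place_of('weight_center','wrist')][:3])
im=vision.get_image('scene'); P=cloud(im);hsv=cv2.cvtColor(im['pixels'],cv2.COLOR_RGB2HSV)
m=(hsv[...,0]<14)&(hsv[...,1]>150)&(np.hypot(P[...,0]-.636,P[...,1]-.291)<.07)&(P[...,2]>.058)
print('collar top',np.median(P[m],0) if m.any() else 0,P[m].min(0),P[m].max(0))
```

```text
9.95 [0.58212366 0.03334518 0.25070066]
[]
collar top [0.64166787 0.29204538 0.06217285] [0.61449522 0.27287382 0.05845959] [0.66343592 0.30574445 0.06736684]
```

>>> play_rows --motion '[1,0.25,0.2,2,0,1,0,0,3,0,1,0,0,3,0,1,0,0,1.4,0,1,0,0,1,0,0,0,0,0,0,0,0,0,0,0,0,0,0,0,0,0,0,0,0,0,0,0,0,0,0,0,0,0,-0.4,0,0,0,0,0,0]' --force 90

```text
t: 11.6
tool_pos: [0.585, 0.0388, 0.1501]
orientation: [0.0, 0.727, 0.686, 0.0]
wrist_force: [0.5, -0.0, -4.0]
finger_gap: 0.0528
grasp_force: 94.8
```

>>> play_rows --motion '[0,0.8,0,0,0,0,1.6,0,0,0,0,2,0,0,0,0,2,0,0,0,0,2,0,0,0,0,2,0,0,0,0,2,0,0,0,0,2,0,0,0,0,1.6,0,0,0,0,1,0,0,0,0,0,0,0,0]'

```text
t: 12.98
tool_pos: [0.5949, 0.2092, 0.1497]
orientation: [0.0, 0.727, 0.686, -0.0]
wrist_force: [-0.8, -0.2, -3.7]
finger_gap: 0.0529
grasp_force: 94.8
```

>>> play_rows --motion '[0,1.5,-2,0,0,0,3,-3.7,0,0,0,3,-3.7,0,0,0,2.8,-3.3,0,0,0,1.5,-2,1,0,0,0,0,2.5,0,0,0,0,3,0,0,0,0,2.2,0,0,0,0,1.4,0,0,0,0,0.7,0,0,0,0,0.4,0,0,0,0,0,0]'

```text
t: 14.48
tool_pos: [0.4552, 0.3351, 0.0381]
orientation: [0.0, 0.728, 0.686, 0.0]
wrist_force: [-0.8, -0.4, -2.9]
finger_gap: 0.0529
grasp_force: 95.0
```

>>> play_rows --motion '[0,0,0,0.15,0,0,0,0,0,0]'

```text
t: 14.72
tool_pos: [0.4552, 0.3351, 0.0366]
orientation: [0.0, 0.727, 0.686, 0.0]
wrist_force: [-0.3, 0.1, -3.3]
finger_gap: 0.0531
grasp_force: 95.1
```

>>> play_rows --motion '[0,0,0,0.15,0,0,0,0,0.1,0,0,0,0,0,0]'

```text
t: 15.1
tool_pos: [0.4551, 0.3352, 0.0345]
orientation: [-0.0, 0.727, 0.686, 0.0]
wrist_force: [-1.1, -1.0, 4.3]
finger_gap: 0.0528
grasp_force: 96.0
```

>>> play_rows --motion '[1,0,0,0,0,1,0,0,0,0,1,0,0,0,0,1,0,0,-1,0,1,0,0,-4.5,0,1,0,0,-5.8,0,1,0,0,-5.8,0,1,0,0,-5.8,0]'

```text
t: 16.1
tool_pos: [0.4548, 0.3348, 0.2655]
orientation: [0.0, 0.727, 0.686, 0.0]
wrist_force: [0.7, 0.2, -0.8]
finger_gap: 0.0852
grasp_force: 0.0
```

Run:
```python
from h import *
s=arm.state(); print(s['t'],np.round(s['tool_pos'],3),np.round(s['qpos'],3))
im=vision.get_image('scene'); P=cloud(im);hsv=cv2.cvtColor(im['pixels'],cv2.COLOR_RGB2HSV)
m=(np.hypot(P[...,0]-.455,P[...,1]-.335)<.06)&(P[...,2]>.07)&(P[...,2]<.1)
print('weight top',np.median(P[m],0).round(4),P[m].min(0).round(3),P[m].max(0).round(3))
for n in('weight_center','lug','ring_axis','locked_mark','gauge'): print(n,[(np.round(d['position'],4).tolist(),round(d['confidence'],2)) for d in spotter.place_of(n,'scene')][:1])
```

```text
16.1 [0.455 0.335 0.266] [ 0.614  0.257  1.696 -0.     1.187  0.672]
weight top [0.46   0.3326 0.0801] [0.429 0.307 0.07 ] [0.488 0.356 0.087]
weight_center [([0.452, 0.332, 0.0444], 0.65)]
lug [([0.6117, -0.2101, 0.1408], 0.65)]
ring_axis [([0.6439, -0.1852, 0.1612], 0.69)]
locked_mark [([0.6178, -0.1505, 0.1076], 0.71)]
gauge [([0.6211, -0.1917, 0.2841], 0.86)]
```

Both placements check out. The rows can't tilt the tool directly, so I'll see whether pushing at the reach limit leans it outward, over clear table.

>>> play_rows --motion '[1,-1.5,3.8,-0.4,0,1,-1.5,3.8,-0.4,0,1,-1.5,3.8,-0.4,0,1,-1.5,3.8,-0.4,0,1,-1.5,3.8,-0.4,0,1,-1.5,3.8,-0.4,0,1,-1.5,3.8,-0.4,0,1,-1.5,3.8,-0.4,0]'

```text
t: 17.4
tool_pos: [0.7517, 0.1966, 0.2919]
orientation: [-0.001, 0.727, 0.686, -0.002]
wrist_force: [0.1, -0.4, -0.2]
finger_gap: 0.0855
grasp_force: 0.0
```

>>> play_rows --motion '[1,0,5,0,0,1,0,5,0,0,1,0,5,0,0,1,0,5,0,0,1,0,5,0,0,1,0,5,0,0,1,0,5,0,0,1,0,5,0,0]'

```text
t: 18.4
tool_pos: [1.0297, 0.1546, 0.2643]
orientation: [0.029, 0.726, 0.685, 0.044]
wrist_force: [-0.4, 0.0, 0.7]
finger_gap: 0.0853
grasp_force: 0.0
```

Run:
```python
from h import *
s=arm.state(); print(s['t'],np.round(s['tool_pos'],3),np.round(s['qpos'],3)); p,R=pose(); print(R.as_matrix().round(3).tolist())
```

```text
18.4 [1.03  0.155 0.264] [0.137 1.177 0.087 0.003 1.772 0.196]
[[0.057, 0.993, 0.104], [0.998, -0.059, 0.017], [0.023, 0.103, -0.994]]
```

>>> play_rows --motion '[1,0,6,0,0,1,0,6,0,0,1,0,6,0,0,1,0,6,0,0]'

```text
t: 18.9
tool_pos: [1.0904, 0.1185, 0.2532]
orientation: [0.074, 0.722, 0.68, 0.104]
wrist_force: [0.4, -0.2, -0.1]
finger_gap: 0.0856
grasp_force: 0.0
```

Run:
```python
from h import *
s=arm.state(); print(s['t'],np.round(s['tool_pos'],3),np.round(s['qpos'],3)); p,R=pose(); print(R.as_matrix().round(3).tolist())
```

```text
18.9 [1.09  0.119 0.253] [0.094 1.197 0.088 0.011 1.602 0.155]
[[0.053, 0.967, 0.25], [0.997, -0.063, 0.035], [0.049, 0.248, -0.968]]
```

>>> play_rows --motion '[1,1,6,0,0,1,1,6,0,0,1,1,6,0,0,1,1,6,0,0,1,1,6,0,0,1,1,6,0,0,1,1,6,0,0,1,1,6,0,0]'

```text
t: 19.9
tool_pos: [1.1723, 0.127, 0.3351]
orientation: [0.164, 0.7, 0.659, 0.222]
wrist_force: [0.4, 0.2, 0.2]
finger_gap: 0.0857
grasp_force: 0.0
```

Run:
```python
from h import *
s=arm.state(); print(s['t'],np.round(s['tool_pos'],3),np.round(s['qpos'],3)); p,R=pose(); print(R.as_matrix().round(3).tolist())
```

```text
19.9 [1.172 0.127 0.335] [0.094 1.156 0.087 0.015 1.339 0.154]
[[0.033, 0.849, 0.527], [0.995, -0.078, 0.064], [0.095, 0.522, -0.847]]
```

The trick works: the tool now leans 32° toward +x, close to the knob's 35° axis. I'll retract with this lean, then spin.

>>> play_rows --motion '[1,-0.2,-4.6,-2.8,0,1,-0.2,-4.6,-2.8,0,1,-0.2,-4.6,-2.8,0,1,-0.2,-4.6,-2.8,0,1,-0.2,-4.6,-2.8,0,1,-0.2,-4.6,-2.8,0,1,-0.2,-4.6,-2.8,0,1,-0.2,-4.6,-2.8,0,1,-0.2,-4.6,-2.8,0,1,-0.2,-4.6,-2.8,0,1,-0.2,-4.6,-2.8,0,1,-0.2,-4.6,-2.8,0]'

```text
t: 21.4
tool_pos: [0.5578, 0.1256, 0.3332]
orientation: [0.164, 0.7, 0.659, 0.223]
wrist_force: [0.6, 0.8, 0.0]
finger_gap: 0.0853
grasp_force: 0.0
```

>>> play_rows --motion '[0.5,0,0,0,-10,0.5,0,0,0,-10,0.5,0,0,0,-10,0.5,0,0,0,-10,0.5,0,0,0,-10,0.5,0,0,0,-10,0.5,0,0,0,-10,0.5,0,0,0,-10,0.5,0,0,0,-10,0.5,0,0,0,0]' --force 20

```text
t: 22.65
tool_pos: [0.5594, 0.1257, 0.3331]
orientation: [0.273, 0.03, 0.961, 0.042]
wrist_force: [0.8, 0.4, 0.0]
finger_gap: 0.0427
grasp_force: 0.0
```

Run:
```python
from h import *
s=arm.state(); print(s['t'],np.round(s['tool_pos'],3),np.round(s['qpos'],3),s['finger_gap']); p,R=pose(); M=R.as_matrix();print(M.round(3).tolist())
print('to pre', (M.T@(np.array([.524,-.204,.264])-p)*100).round(2))
```

```text
22.65 [0.559 0.126 0.333] [ 0.236 -0.044  2.002 -0.104  0.629 -1.206] 0.042734116643981045
[[-0.849, 0.034, 0.527], [0.08, 0.995, 0.064], [-0.522, 0.097, -0.848]]
to pre [  3.98 -33.59   1.88]
```

>>> play_rows --motion '[0.5,0.8,-4.2,0.2,0,0.5,0.8,-4.2,0.3,0,0.5,0.8,-4.2,0.3,0,0.5,0.8,-4.2,0.3,0,0.5,0.8,-4.2,0.3,0,0.5,0,-4.2,0.2,0,0.5,0,-4.2,0.2,0,0.5,0,-4.2,0.1,0,0.5,0,0,0,0]'

```text
t: 23.78
tool_pos: [0.5241, -0.2074, 0.2634]
orientation: [0.272, 0.033, 0.961, 0.041]
wrist_force: [0.1, 0.2, -0.9]
finger_gap: 0.0427
grasp_force: 0.0
```

```bash
cat >> h.py <<'E'
A=np.array([-.572,.033,.819]); S=np.array([.057,.998,0]); D=np.cross(A,S); D=D if D[2]<0 else -D
E
python3 - <<'E'
from h import *
p,R=pose(); M=R.as_matrix(); print(arm.state()['t'],p.round(4),M.round(3).tolist())
im=vision.get_image('wrist'); save(im,'w2.png')
L=[]
for n in('lug','ring_axis','locked_mark'):
  d=spotter.place_of(n,'wrist'); print(n,[(np.round(x['position'],4).tolist(),round(x['confidence'],2)) for x in d][:2])
print('to lug mid, tool cm',(M.T@(np.array([.610,-.209,.141])-p)*100).round(2), 'axis in tool',(M.T@A).round(3),'S',(M.T@S).round(3))
E
```

```text
23.775 [ 0.5241 -0.2074  0.2634] [[-0.85, 0.04, 0.526], [0.085, 0.995, 0.061], [-0.521, 0.096, -0.848]]
lug [([0.6041, -0.2101, 0.1465], 0.93), ([0.4557, 0.3325, 0.0452], 0.16)]
ring_axis [([0.6409, -0.1874, 0.1665], 0.89), ([0.6152, -0.1512, 0.1107], 0.65)]
locked_mark [([0.6183, -0.1497, 0.1064], 0.57)]
to lug mid, tool cm [-0.94 -0.99 14.89] axis in tool [ 0.062  0.088 -0.994] S [0.036 0.995 0.09 ]
```

View pics/w2.png

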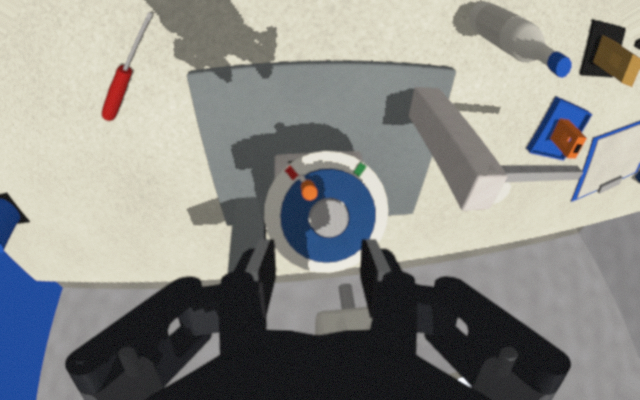

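The wrist view is clear: knob (310,191) in line with the red mark (292,173), green mark (360,169), ring centre (326,214). I'll advance along the tool axis onto the knob.

>>> play_rows --motion '[0.5,-0.8,-1,3,0,0.5,0,0,3.5,0,0.5,0,0,3.5,0,0.5,0,0,2.5,0,0.5,0,0,1.5,0,0.5,0,0,0.5,0,0.5,0,0,0,0]'

```text
t: 24.85
tool_pos: [0.6129, -0.1987, 0.155]
orientation: [0.257, 0.037, 0.965, 0.034]
wrist_force: [-0.3, -0.1, 0.5]
finger_gap: 0.0431
grasp_force: 0.0
```

>>> play_rows --motion '[0.1,0,0,0,0,0.1,0,0,0,0,0.1,0,0,0,0]' --force 20

```text
t: 25.22
tool_pos: [0.6128, -0.1993, 0.155]
orientation: [0.258, 0.037, 0.965, 0.033]
wrist_force: [0.1, -1.2, 0.7]
finger_gap: 0.0084
grasp_force: 0.0
```

Run:
```python
from h import *
p,R=pose(); M=R.as_matrix(); print(p.round(4)); C=np.array([.642,-.1865,.164])
print('tcp rel ring: D,S,A',[(float((p-C)@v)).__round__(4) for v in(D,S,A)])
q0=p
th0=np.arctan2((p-C)@S,(p-C)@D); print('th0',np.degrees(th0))
for th in np.linspace(-33,41,9):
  r=lambda t:.046*(np.cos(np.radians(t))*D+np.sin(np.radians(t))*S)
  print(th,(M.T@(r(th)-r(-33))*100).round(2))
```

```text
[ 0.6128 -0.1993  0.155 ]
tcp rel ring: D,S,A [0.0284, -0.0144, 0.009]
th0 -26.946222773163832
-33.0 [0. 0. 0.]
-23.75 [0.38 0.63 0.08]
-14.5 [0.65 1.32 0.15]
-5.25 [0.8  2.04 0.22]
4.0 [0.84 2.78 0.27]
13.25 [0.76 3.52 0.32]
22.5 [0.56 4.23 0.35]
31.75 [0.25 4.9  0.37]
41.0 [-0.16  5.52  0.37]
```

Run:
```python
from h import *
s=arm.state();p,R=pose(); M=R.as_matrix(); print(s['t'],s['qpos'].round(3) if hasattr(s['qpos'],'round') else s['qpos'],M.round(3).tolist())
im=vision.get_image('wrist'); o=im['pixels'][60:320,170:490]; cv2.imwrite('pics/w3.png',cv2.cvtColor(cv2.resize(o,None,fx=1.8,fy=1.8),cv2.COLOR_RGB2BGR))
for n in('lug','ring_axis'):
  print(n,[(np.round(x['position'],4).tolist(),round(x['confidence'],2)) for x in spotter.place_of(n,'wrist')][:2])
```

```text
25.225 [-0.475  0.357  1.98   0.684  0.439 -2.54 ] [[-0.864, 0.055, 0.5], [0.089, 0.995, 0.045], [-0.495, 0.084, -0.865]]
lug [([0.6029, -0.2117, 0.1452], 0.86)]
ring_axis []
```

View pics/w3.png

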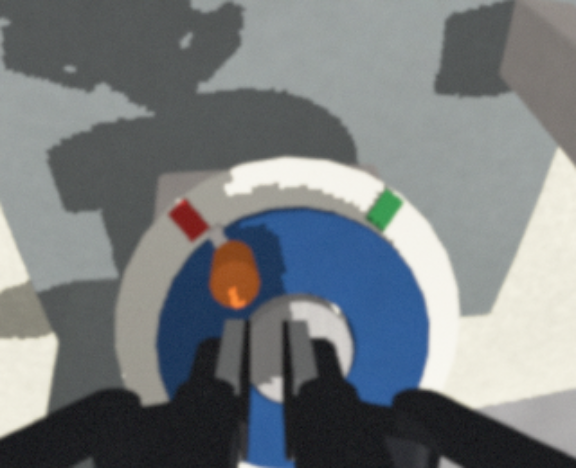

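The last joint hit its range limit at -2.54, so the fingers closed short of the knob at crop (235,275) without touching it. I'll back off, spin +16° to free the joint, and re-approach.

>>> play_rows --motion '[0.4,0,0,-3,0,0.4,0,0,-3,0,0.4,0,0,-1,8,0.4,0,0,0,8,0.4,0,0,0,0]'

```text
t: 26.0
tool_pos: [0.5778, -0.2023, 0.2154]
orientation: [0.25, 0.171, 0.951, 0.069]
wrist_force: [0.6, -0.8, 0.0]
finger_gap: 0.034
grasp_force: 0.0
```

Run:
```python
from h import *
s=arm.state();p,R=pose(); M=R.as_matrix(); print(s['t'],p.round(3),np.round(s['qpos'],3),M.round(3).tolist())
print('to lug',(M.T@(np.array([.606,-.210,.143])-p)*100).round(2),'A',(M.T@A).round(3))
```

```text
26.0 [ 0.578 -0.202  0.215] [-0.515  0.219  1.998  0.573  0.555 -2.166] [[-0.817, 0.29, 0.499], [0.359, 0.932, 0.045], [-0.452, 0.216, -0.865]]
to lug [ 0.7  -1.47  7.64] A [ 0.108  0.042 -0.993]
```

>>> play_rows --motion '[0.45,0.7,-1.5,1,0,0.45,0,0,2,0,0.45,0,0,2,0,0.45,0,0,1.4,0,0.45,0,0,1,0,0.45,0,0,0,0]'

```text
t: 26.75
tool_pos: [0.6047, -0.21, 0.1441]
orientation: [0.25, 0.171, 0.951, 0.069]
wrist_force: [0.5, -0.1, -0.8]
finger_gap: 0.0384
grasp_force: 0.0
```

Run:
```python
from h import *
s=arm.state();p,R=pose(); M=R.as_matrix(); print(s['t'],p.round(4),np.round(s['qpos'],3),np.round(s['wrist_force'],1))
print('to lug',(M.T@(np.array([.606,-.210,.143])-p)*100).round(2))
```

```text
26.75 [ 0.6047 -0.21    0.1441] [-0.502  0.373  1.99   0.731  0.434 -2.335] [ 0.5 -0.1 -0.8]
to lug [-0.06  0.01  0.16]
```

On target, and q6 is now -2.335, inside its range. Closing on the knob.

>>> play_rows --motion '[0,0,0,0,0,0,0,0,0,0,0,0,0,0,0,0,0,0,0,0]' --force 20

```text
t: 27.25
tool_pos: [0.6048, -0.2104, 0.145]
orientation: [0.25, 0.171, 0.95, 0.069]
wrist_force: [0.3, -0.5, -0.4]
finger_gap: 0.0001
grasp_force: 0.0
```

Run:
```python
from h import *
s=arm.state();p,R=pose(); M=R.as_matrix(); print(s['t'],p.round(4),s['finger_gap'],s['grasp_force'],np.round(s['wrist_force'],1))
r=lambda t:.046*(np.cos(np.radians(t))*D+np.sin(np.radians(t))*S)
T=np.arange(-35,41,7.5); pr=r(T[0])
for th in T[1:]: print(th,(M.T@(r(th)-pr)*100).round(2)); pr=r(th)
```

```text
27.25 [ 0.6048 -0.2104  0.145 ] 0.00010706364742725756 0.0 [ 0.3 -0.5 -0.4]
-27.5 [0.46 0.39 0.07]
-20.0 [0.4  0.44 0.06]
-12.5 [0.34 0.49 0.06]
-5.0 [0.27 0.53 0.05]
2.5 [0.2  0.57 0.05]
10.0 [0.13 0.59 0.04]
17.5 [0.05 0.6  0.03]
25.0 [-0.03  0.6   0.02]
32.5 [-0.11  0.59  0.01]
40.0 [-0.18  0.57  0.  ]
```

Run:
```python
from h import *
im=vision.get_image('wrist'); o=im['pixels'][60:320,170:490]; w=cv2.resize(o,None,fx=1.5,fy=1.5)
im2=vision.get_image('scene'); o2=cv2.resize(im2['pixels'][130:220,200:300],(480,432))
cv2.imwrite('pics/w4.png',cv2.cvtColor(np.hstack([cv2.resize(w,(400,432)),cv2.resize(o2,(400,432))]),cv2.COLOR_RGB2BGR))
print([(np.round(x['position'],4).tolist(),round(x['confidence'],2)) for x in spotter.place_of('lug','wrist')][:2])
```

```text
[([0.6053, -0.2108, 0.1458], 0.64)]
```

View pics/w4.png

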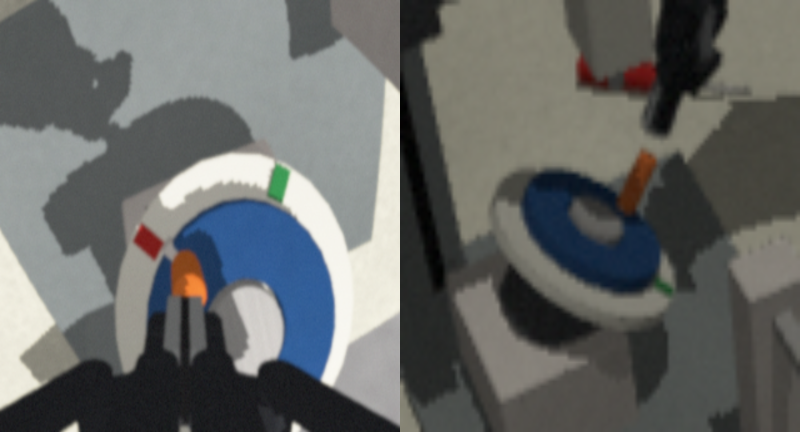

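Run:
```python
from h import *
im=vision.get_image('scene'); p,R=pose(); P=cloud(im)
def pr(X): c=im['R']@X+im['t']; q=im['K']@c; return (q[:2]/q[2]).round(1),c[2].round(3)
lug=np.array([.606,-.210,.143])
for n,X in(('tcp',p),('lug mid',lug),('tip',lug+.022*A),('base',lug-.022*A)):
  u,z=pr(X); print(n,u,z,'crop',((u-[200,130])*[4,4.8]+[400,0]).round(0))
hsv=cv2.cvtColor(im['pixels'],cv2.COLOR_RGB2HSV)
m=(hsv[...,0]<18)&(hsv[...,1]>120)&(np.hypot(P[...,0]-.606,P[...,1]+.21)<.06)&(P[...,2]>.11)
v,u=np.nonzero(m); print('knob px',u.min(),u.max(),v.min(),v.max()); q=P[m]; q=q[np.argsort(q[:,2])]; print(q[:3].round(3),q[-3:].round(3))
d=hsv[...,2]<40; dz=d&(np.hypot(P[...,0]-p[0],P[...,1]-p[1])<.05)&(P[...,2]>.12)&(P[...,2]<.24); q=P[dz];q=q[np.argsort(q[:,2])]; print('finger low',q[:6].round(3))
```

```text
tcp [259.9 166.7] 1.452 crop [640. 176.]
lug mid [259.7 167.3] 1.453 crop [639. 179.]
tip [262.7 161.9] 1.444 crop [651. 153.]
base [256.7 172.6] 1.461 crop [627. 204.]
knob px 246 263 143 174
[[ 0.622 -0.225  0.122]
 [ 0.615 -0.209  0.123]
 [ 0.621 -0.204  0.125]] [[ 0.613 -0.162  0.283]
 [ 0.624 -0.158  0.287]
 [ 0.65  -0.177  0.289]]
finger low [[ 0.616 -0.207  0.12 ]
 [ 0.616 -0.201  0.12 ]
 [ 0.618 -0.202  0.121]
 [ 0.623 -0.229  0.124]
 [ 0.626 -0.201  0.126]
 [ 0.623 -0.199  0.126]]
```

Run:
```python
from h import *
p,R=pose(); M=R.as_matrix()
for c in('scene','top'):
  im=vision.get_image(c); P=cloud(im); T=(P-p)@M; hsv=cv2.cvtColor(im['pixels'],cv2.COLOR_RGB2HSV)
  m=(im['range_z']>0)&(abs(T[...,0])<.02)&(abs(T[...,1])<.03)&(T[...,2]>-.12)&(T[...,2]<.03)
  o=m&(hsv[...,0]<18)&(hsv[...,1]>120)
  for n,k in(('orange',o),('other',m&~o)):
    q=T[k]; print(c,n,len(q)); 
    for z in np.arange(-.12,.03,.015):
      b=(q[:,2]>=z)&(q[:,2]<z+.015)
      if b.sum(): print('  ',z.round(3),b.sum(),q[b].min(0).round(3),q[b].max(0).round(3),hsv[k][b].mean(0).round(0))
v,u=np.mgrid[0:1,0:1]
im=vision.get_image('scene'); print(im['pixels'][150:172:2,256:272:2].sum(-1)//3)
```

```text
scene orange 59
   -0.03 9 [-0.007  0.001 -0.019] [ 0.005  0.014 -0.016] [ 11. 189. 115.]
   -0.015 17 [-0.011  0.001 -0.014] [ 0.003  0.013 -0.001] [ 11. 193.  93.]
   0.0 21 [-0.012  0.     0.001] [0.003 0.012 0.015] [ 11. 194.  75.]
   0.015 12 [-0.012 -0.008  0.015] [-0.     0.011  0.025] [ 10. 184.  65.]
scene other 208
   -0.12 30 [-0.02  -0.019 -0.12 ] [ 0.015  0.028 -0.106] [79. 39. 17.]
   -0.105 23 [-0.02  -0.023 -0.104] [-0.009  0.029 -0.09 ] [94. 41. 16.]
   -0.09 26 [-0.016 -0.025 -0.09 ] [ 0.009  0.029 -0.078] [82. 46. 23.]
   -0.075 32 [-0.014 -0.004 -0.074] [ 0.009  0.019 -0.06 ] [76. 38. 32.]
   -0.06 33 [-0.014 -0.006 -0.06 ] [ 0.009  0.018 -0.046] [73. 32. 36.]
   -0.045 17 [-0.013 -0.009 -0.045] [ 0.009  0.014 -0.034] [33. 17. 70.]
   -0.015 2 [-0.01   0.001 -0.011] [ 0.006  0.005 -0.008] [14. 84. 86.]
   0.0 1 [0.003 0.004 0.009] [0.003 0.004 0.009] [ 13. 108.  73.]
   0.015 44 [-0.018 -0.017  0.016] [0.018 0.029 0.03 ] [ 97. 136.  51.]
top orange 39
   -0.105 2 [-0.014  0.021 -0.091] [-0.013  0.023 -0.09 ] [  9. 174.  56.]
   -0.09 1 [-0.012  0.025 -0.09 ] [-0.0
[... 601 characters left out ...]
07  0.007 -0.061] [80. 14. 38.]
   -0.06 10 [-0.012 -0.018 -0.06 ] [-0.007  0.006 -0.05 ] [46. 24. 51.]
   -0.045 2 [-0.011 -0.003 -0.044] [-0.009  0.002 -0.043] [ 7. 62. 65.]
   0.0 4 [-0.018 -0.007  0.012] [-0.006  0.023  0.015] [47. 97. 51.]
   0.015 152 [-0.02  -0.023  0.015] [0.02 0.03 0.03] [108. 155.  57.]
[[127  91  89  63  53  12  12  77]
 [127 127 124  59  22   6  16 121]
 [124 123  97  68  18   7  48 121]
 [125 126  98  44  20   7 109 125]
 [128 123 128 113  84  70 123 125]
 [128 127 118 126 126 123 123 128]
 [129 127  73  67 116  96  59  70]
 [129  79  62  58  71  43  41  41]
 [ 97  43  60  50  80  41  41  41]
 [ 50  43  52  79  72  44  41  41]
 [ 41  41  55  43  45  41  44  42]]
```

Depth shows the fingertips really end 34 mm short of the reported TCP, and the knob tip starts 15 mm beyond them. I'll open, go 3.6 cm deeper, and close.

>>> play_rows --motion '[0.45,0,0,0,0,0.45,-0.2,0.2,0,0,0.45,0,0,0.8,0,0.45,0,0,1.2,0,0.45,0,0,1,0,0.45,0,0,0.6,0,0,0,0,0,0,0,0,0,0,0,0,0,0,0,0,0,0,0,0,0]' --force 20

```text
t: 28.85
tool_pos: [0.6246, -0.2076, 0.1145]
orientation: [0.25, 0.171, 0.951, 0.069]
wrist_force: [3.3, -2.9, -10.2]
finger_gap: 0.0153
grasp_force: 19.5
```

Run:
```python
from h import *
s=arm.state();p,R=pose(); M=R.as_matrix(); print(s['t'],p.round(4),np.round(s['qpos'],3),s['finger_gap'],s['grasp_force'],np.round(s['wrist_force'],1))
r=lambda t:.046*(np.cos(np.radians(t))*D+np.sin(np.radians(t))*S)
T=np.arange(-35,41,7.5); pr=r(T[0])
for th in T[1:]: print(th,(M.T@(r(th)-pr)*100).round(2)); pr=r(th)
```

```text
28.85 [ 0.6246 -0.2076  0.1145] [-0.478  0.444  1.968  0.8    0.386 -2.391] 0.015323137469550658 19.503929615020752 [  3.3  -2.9 -10.2]
-27.5 [0.46 0.39 0.07]
-20.0 [0.4  0.44 0.06]
-12.5 [0.34 0.49 0.06]
-5.0 [0.27 0.53 0.05]
2.5 [0.2  0.57 0.05]
10.0 [0.13 0.59 0.04]
17.5 [0.05 0.6  0.03]
25.0 [-0.03  0.6   0.02]
32.5 [-0.11  0.59  0.01]
40.0 [-0.18  0.57  0.  ]
```

Knob gripped (gap 15 mm). Following the arc for 60°.

>>> play_rows --motion '[0,0.46,0.39,0.07,0,0,0.4,0.44,0.06,0,0,0.34,0.49,0.06,0,0,0.27,0.53,0.05,0,0,0.2,0.57,0.05,0,0,0.13,0.59,0.04,0,0,0.05,0.6,0.03,0,0,-0.03,0.6,0.02,0,0,0,0,0,0]'

```text
t: 29.98
tool_pos: [0.6256, -0.1628, 0.1138]
orientation: [0.252, 0.171, 0.95, 0.068]
wrist_force: [4.7, -4.5, -5.1]
finger_gap: 0.0152
grasp_force: 19.6
```

Run:
```python
from h import *
s=arm.state(); p,R=pose(); print(s['t'],(p-np.array([.6246,-.2076,.1145])).round(4),s['finger_gap'],np.round(s['wrist_force'],1))
im=vision.get_image('wrist'); o=im['pixels'][60:320,170:490]; cv2.imwrite('pics/w5.png',cv2.cvtColor(cv2.resize(o,None,fx=1.8,fy=1.8),cv2.COLOR_RGB2BGR))
```

```text
29.975 [ 0.001   0.0448 -0.0007] 0.015205549446426903 [ 4.7 -4.5 -5.1]
```

View pics/w5.png

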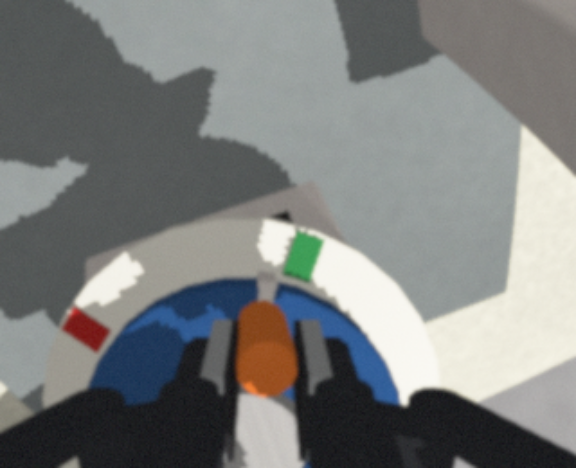

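The knob sits between the pads, with the white pointer at (268,285) and the green mark at (303,255). About 13° remain.

>>> play_rows --motion '[0,-0.09,0.52,0.01,0,0,-0.15,0.5,0,0,0,0,0,0,0]'

```text
t: 30.4
tool_pos: [0.6308, -0.1546, 0.1174]
orientation: [0.252, 0.172, 0.95, 0.068]
wrist_force: [4.4, -6.1, -2.7]
finger_gap: 0.0151
grasp_force: 19.6
```

Run:
```python
from h import *
s=arm.state(); p,R=pose(); d=p-np.array([.6246,-.2076,.1145]); print(s['t'],d.round(4),s['finger_gap'],np.round(s['wrist_force'],1),'rad',2*np.arcsin(np.linalg.norm(d)/.092))
im=vision.get_image('wrist'); o=im['pixels'][130:260,220:380]; cv2.imwrite('pics/w6.png',cv2.cvtColor(cv2.resize(o,None,fx=3,fy=3),cv2.COLOR_RGB2BGR))
```

```text
30.4 [0.0062 0.053  0.0029] 0.015144200152479383 [ 4.4 -6.1 -2.7] rad 1.2396900228358803
```

View pics/w6.png

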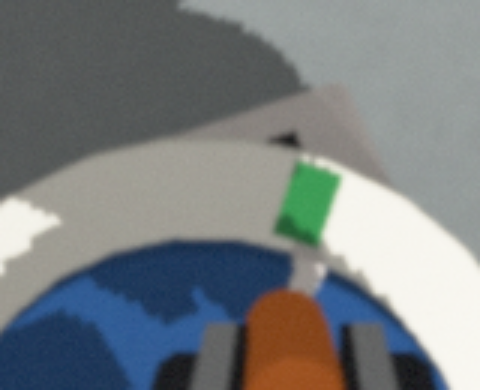

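The pointer at (308,272) sits slightly past the green mark's radial line. I'll nudge back about 2 mm, release, retreat along the tool axis, and check.

>>> play_rows --motion '[0,0.05,-0.18,0,0,0,0,0,0,0,0.45,0,0,0,0,0.45,0,0,0,0,0.45,0,0,-1,0,0.45,0,0,-3,0,0.45,0,0,-4,0,0.45,0,0,-4,0,0.45,0,0,0,0]'

```text
t: 31.58
tool_pos: [0.5685, -0.1607, 0.2224]
orientation: [0.253, 0.171, 0.95, 0.068]
wrist_force: [0.3, -1.2, 0.1]
finger_gap: 0.0384
grasp_force: 0.0
```

Run:
```python
from h import *
s=arm.state(); print(s['t'],np.round(s['tool_pos'],3),np.round(s['wrist_force'],1))
C=np.array([.642,-.1865,.164])
for c in('wrist','scene','top'):
  im=vision.get_image(c)
  if c=='wrist': o=im['pixels'][110:270,220:420]; cv2.imwrite('pics/w7.png',cv2.cvtColor(cv2.resize(o,None,fx=3,fy=3),cv2.COLOR_RGB2BGR))
  for n in('lug','ring_axis','locked_mark','weight_center','collar_center'):
    d=spotter.place_of(n,c)
    if d:
      x=np.array(d[0]['position']); print(c,n,x.round(4),round(d[0]['confidence'],2),'ang',np.degrees(np.arctan2((x-C)@S,(x-C)@D)).round(1))
```

```text
31.575 [ 0.568 -0.161  0.222] [ 0.3 -1.2  0.1]
wrist lug [ 0.6092 -0.1587  0.149 ] 0.95 ang 35.2
wrist ring_axis [ 0.5755 -0.084   0.0009] 0.46 ang 32.9
wrist locked_mark [ 0.6147 -0.1471  0.1085] 0.87 ang 34.0
wrist collar_center [0.6374 0.2901 0.0303] 0.87 ang 77.8
scene lug [ 0.6167 -0.1574  0.1459] 0.76 ang 40.4
scene ring_axis [ 0.6386 -0.1882  0.1647] 0.88 ang -39.4
scene locked_mark [ 0.6168 -0.1484  0.107 ] 0.94 ang 33.6
scene weight_center [0.4518 0.3286 0.0447] 0.6 ang 63.8
scene collar_center [0.6371 0.2883 0.0327] 0.85 ang 77.9
top lug [ 0.6137 -0.1582  0.1447] 0.89 ang 36.9
top ring_axis [ 0.6416 -0.1876  0.1641] 0.64 ang -79.0
top locked_mark [ 0.6172 -0.1467  0.0988] 0.73 ang 32.8
top weight_center [0.6357 0.2921 0.0317] 0.6 ang 77.8
top collar_center [0.635  0.2912 0.032 ] 0.78 ang 77.7
```

View pics/w7.png

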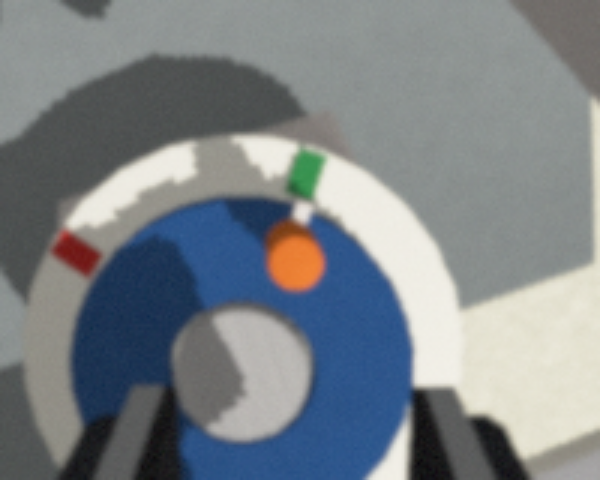

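The image shows the pointer (303,212) about 3° (0.05 rad) past the green mark (307,174), inside the 0.12 rad tolerance. The collar and weight are in place and the gripper is clear, so I'm handing in.

```bash
python3 -c "
from bench import arm
print(arm.close_job())"
```

```text
the job is handed in; nothing more can be done
None
```

I handed the job in at about 32 s: the collar is in the tray, the weight is upright on the large pad, and the ring is about 0.05 rad past its green mark (0.12 rad allowed); the hand-in call returned no verdict.

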